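# Set out a colour-mixing place

## Task

Set out the colour-mixing place around the marble slab: of the two look-alike lidded tubs, find by lifting which one is full and stand it just left of the slab with the small dish on the middle of its lid, and put the empty tub in the wooden tray. Stand the terracotta pot just behind the slab and the muller on the middle of the slab, setting it down gently. Left and behind are as the robot sees it, each centred on that edge of the slab with about 2 cm of bare table between; leave everything upright and do not disturb the can, the tape roll or the cardboard box.

Things in the scene. Friction and masses are not known exactly. Their poses are not given: they have to be found in the camera images.
- slab: Square marble mixing slab, 120 x 120 mm, 15 mm thick, fixed to the table. Origin: centre of its underside (its top is 15 mm above). Its sides run along its own x (points away from the robot: behind) and y (points to the robot's left), turned up to 0.2 rad from the world axes.
- tray: Shallow open wooden tray for empties, 150 mm (own x) by 130 mm (own y), fixed to the table; floor 4 mm thick, walls 4 mm thick, rim 15 mm above the table. Origin: centre of its underside; turned up to 0.2 rad.
- tub_a: One of the two look-alike closed paint tubs: plain white upright cylinder with a grey-rimmed flat lid, diameter 54 mm, height 60 mm, flat on top. One tub is full (about 0.45 kg), the other empty (about 0.05 kg); which is which cannot be seen, only felt by lifting. It stands upright on the table at the start; origin: centre of the underside; z up.
- tub_b: One of the two look-alike closed paint tubs: plain white upright cylinder with a grey-rimmed flat lid, diameter 54 mm, height 60 mm, flat on top. One tub is full (about 0.45 kg), the other empty (about 0.05 kg); which is which cannot be seen, only felt by lifting. It stands upright on the table at the start; origin: centre of the underside; z up.
- dish: Small round white ceramic dish with an open hollow, outer diameter 50 mm, foot 44 mm, height 22 mm, wall 4 mm, 0.06 kg. It stands upright on the table at the start; origin: centre of the underside; z up.
- muller: Pigment muller (hand grinder): round grey stone foot, diameter 56 mm and 16 mm high, tapering to an upright wooden handle, diameter 32 to 34 mm from 22 to 74 mm height; 80 mm high in all, about 0.25 kg. It stands on its foot. It stands upright on the table at the start; origin: centre of the underside; z up.
- pot: Open terracotta pot, outer diameter 50 mm at the foot and 58 mm at the rim, 65 mm high, wall 4 mm, about 0.12 kg. It stands upright on the table at the start; origin: centre of the underside; z up.
- paint_can: Bystander: metal paint can with a paper label, diameter 90 mm, 110 mm high, at the table's far side. Origin: centre of the underside.
- tape: Bystander: roll of paper tape lying flat, outer diameter 90 mm, 25 mm high, at the robot's left. Origin: centre of the underside.
- sponge_box: Bystander: closed cardboard box, 80 x 130 x 45 mm high, at the table's far side. Origin: centre of the underside.

How it is judged:
By the outcome, as a careful person would: the job done as asked, in the order asked, and still so for the second after the job is handed in, with the robot touching nothing.
It also fails if it takes over 131 s, if anything falls off the work surface, if the arm or the gripper's body presses on something with over 40 N, if the wrist force passes 120 N, or if a joint passes its speed limit or range.

## Robot

A 7-joint arm with a two-finger parallel gripper is mounted at the origin on the work surface. World frame = base frame: x ahead of the robot, y to its left, z up, the work surface at z = 0. Lengths are in m, angles in rad, forces in N, time in s.
With the tool pointing down it reaches from about 0.4 to 0.85 m from the base axis. Payload 4.5 kg.
Tool frame: the origin (TCP) lies midway between the tips of the shut fingers; the grasp point (between the pads) lies 19 mm behind it; z points along the fingers, y is the line along which they close (so a half turn about z gives the same grasp; the last joint's range is limited). The gripper opens to 85 mm and grips with 20 to 120 N. Pads are 22 mm wide; open, the fingers measure 114 mm over their backs; the gripper's body (76 mm by 85 mm) begins 54 mm behind the grasp point. The pads swing forward as they close: fully open they stand 13 mm farther back than shut.
Start: joints at [-1.15, 0.689, -0.195, 1.565, 0.157, 0.902, -0.215], TCP at [0.236, 0.579, 0.202] pointing down, gripper open.
Joint ranges: [-3.01, 3.01], [-0.46, 2.08], [-1.47, 1.51], [0.13, 2.56], [-1, 4.14], [0.04, 2.09], [-2.66, 2.66]. Speed limits (rad/s): [2.57, 2.57, 3.14, 3.14, 3.14, 3.14, 3.14].

## Interface

Orientations are given as a unit quaternion [w, x, y, z].
In Python, from bench import read_state, read_camera, hand_in gives the robot as it stands. The module is installed in compiled form; this text tells all that it offers.
- The arm moves only by the tool step_arm, never from a script. Its argument "commands" is a list of rows, each a list of 3 entries, a list of its own where there are three numbers: the opening, from 0 (shut) to 1 (fully open), then the shift along the tool's x, y, z in m, then the turn, a rotation vector about the tool's x, y, z in rad. A call has 1 to 12 rows; each row shifts and turns the commanded pose from where the row before left it, along the tool's axes as they then stand; what a row does not reach is not made up. A row lasts 1/8 s, in which the tool goes at most 62.5 mm and 10.7 degrees, less where a joint would pass 70% of its speed; a pose out of reach is approached as far as the arm can. A call is refused whole if a number of a shift passes 0.0625 or a number of a turn 0.188, either way. A call with a gripper value outside its range is refused whole. The fingers move at their own pace and stop on an object; "grip_force" is the grip in N (left out, the last holds). Time passes only in rows, so rows that do not move let the fingers close. It gives the time, the measured TCP pose, the force, the opening and the grip force at its end, in the units of the state.
- read_state(): the state, without advancing time (a new reading comes with each control period).
- read_camera(name): name is "scene" or "top" or "wrist"; returns a dict with "image" (420x560x3 uint8, red, green, blue), "mtx" (3x3 intrinsics, pixels), "rvec" (rotation vector, rad) and "tvec" (3), from world to camera coordinates, as OpenCV has them. Camera axes: x right, y down, z forward; pixel columns grow to the right and rows downward; lengths in m; the calibration is good to about 2 mm. A picture is of the moment at which its call begins. There is no depth.
- hand_in(): hands the job in; it is judged then, once.
The state is a dict: "time_s": time; "joint_positions": joint angles; "qd": joint speeds; "effort": joint torques, N m; "eef_pos": TCP position; "ee_rot": TCP orientation; "ft_force": force on the tool from outside, world axes, zero at the start; "wrist_torque": the same for the moment, N m; "gripper_width": finger opening in m; "gripper_force": force on a finger pad.
Only numpy, scipy, OpenCV 4.12 (cv2) and the standard library are available. Lean on these libraries where they do the work, as an engineer would, in place of code of your own. Each camera call takes 0.05 s, during which the arm holds its last target. There are 200 camera calls.

## Working session

There is one attempt and no reset: what is moved stays moved. The work goes in short steps, Python scripts to look and compute and a tool call to move; the robot and the scene stay as the last step left them, time stands still between calls to the robot, and variables do not carry over. Pictures are saved under pics/ and viewed, at most 14 in all, crops included, and the job is handed in when it is done.

Besides the shell and the picture viewer there is one more tool, called after "Emit:" as a command line: name --argument value ..., lists and objects as JSON in quotes. step_arm: Moves the arm, as the interface text tells. Its arguments: {"type":"object","properties":{"commands":{"type":"array","items":{"type":"array"}},"grip_force":{"type":"number"}},"required":["commands"]}

```bash
mkdir -p pics
python3 - <<'E'
from bench import *
import cv2
s=read_state(); print(s)
for n in ("top","scene"):
    c=read_camera(n); cv2.imwrite(f"pics/{n}0.png",c["image"][:,:,::-1]); print(n,c["mtx"].tolist(),c["rvec"],c["tvec"])
E
```

```text
{'time_s': 0.0, 'joint_positions': array([-1.15023593,  0.690031  , -0.19450335,  1.56637365,  0.15730825,
        0.90250933, -0.21509591]), 'qd': array([-1.01435493e-03, -2.19589497e-04,  6.75160353e-04, -2.54268016e-05,
        6.77320240e-05,  2.56262182e-03, -4.69711247e-04]), 'effort': array([ 1.99521232e-04, -5.39603412e+01, -1.26681939e+00, -1.58542407e+01,
        8.99693667e-03,  9.53863375e-03,  2.38802940e-06]), 'eef_pos': array([0.23552886, 0.57813491, 0.20104662]), 'ee_rot': array([-1.10606409e-04,  1.92133396e-01,  9.81368345e-01, -9.58020678e-04]), 'ft_force': array([-0.18829265, -0.45205128, -0.58285873]), 'wrist_torque': array([-0.02173733,  0.01468693,  0.01196477]), 'gripper_force': 0.0, 'gripper_width': 0.08507645179573006}
top [[448.0059932256089, 0.0, 273.1627916165091], [0.0, 448.0059932256089, 203.37928330384284], [0.0, 0.0, 1.0]] [ 2.17599893 -2.18694078  0.08174284] [0.01916686 0.59440768 1.36929409]
scene [[497.9464840551483, 0.0, 280.5092002089564], [0.0, 497.9464840551483, 205.69452305168093], [0.0, 0.0, 1.0]] [ 1.95544494  0.93389036 -0.51860894] [-0.39597438 -0.19604517  1.59369699]
```

View pics/top0.png

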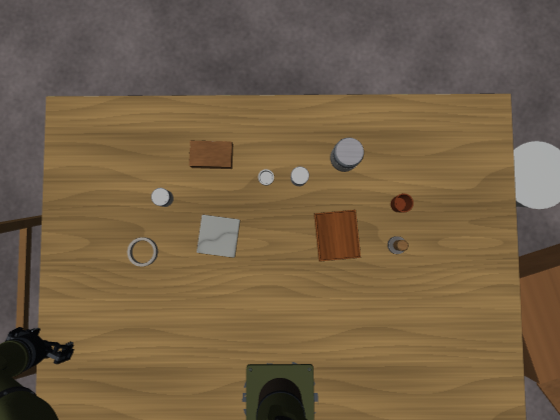

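View pics/scene0.png

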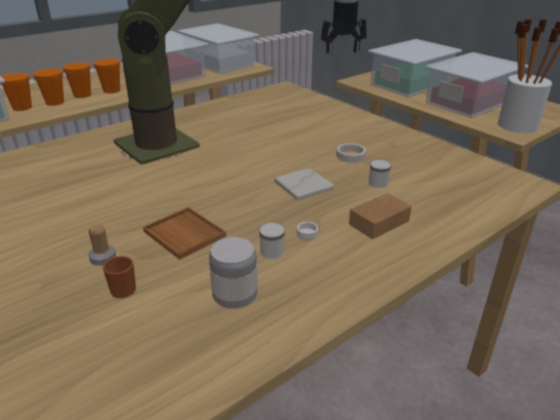

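Top view: slab (218,236), tray (338,236), tubs (161,197) and (300,176), dish (266,177), pot (402,203), muller (398,245), can (348,152), tape (142,252), box (211,154). The scene view shows the same layout. I'll segment for precise positions.

```bash
cat > h.py <<'E'
from bench import *
import cv2, numpy as np
from scipy.spatial.transform import Rotation as R
def ray(c,uv,z):
    """pixels -> world points at height z"""
    uv=np.atleast_2d(np.array(uv,float)); Rm=cv2.Rodrigues(c["rvec"])[0]
    o=-Rm.T@np.ravel(c["tvec"]); d=np.c_[uv,np.ones(len(uv))]@np.linalg.inv(c["mtx"]).T@Rm
    return o+d*((z-o[2])/d[:,2])[:,None]
def proj(c,P): return cv2.projectPoints(np.array(P,float).reshape(-1,3),c["rvec"],c["tvec"],c["mtx"],None)[0][:,0]
def hullc(c,x,y,prof):
    a=np.linspace(0,2*np.pi,60)
    p=np.vstack([np.c_[x+r*np.cos(a),y+r*np.sin(a),0*a+z] for r,z in prof])
    h=cv2.convexHull(proj(c,p).astype(np.float32)); m=cv2.moments(h)
    return np.array([m["m10"],m["m01"]])/m["m00"],m["m00"]
def solve(c,uv,prof):
    """xy of a round upright object whose silhouette centroid is uv"""
    p=ray(c,uv,0.03)[0,:2]
    for _ in range(8):
        q,A=hullc(c,*p,prof); p=p+ray(c,uv,0.03)[0,:2]-ray(c,q,0.03)[0,:2]
    return p,A
PROF=dict(tub=[(.027,0),(.027,.06)],dish=[(.022,0),(.025,.022)],pot=[(.025,0),(.029,.065)],muller=[(.028,0),(.028,.016),(.017,.074),(.014,.08)],can=[(.045,0),(.045,.11)],tape=[(.045,0),(.045,.025)])
def blob(mask,uv,r):
    m=np.zeros_like(mask); u,v=map(int,uv); m[v-r:v+r,u-r:u+r]=mask[v-r:v+r,u-r:u+r]
    n,l,s,ce=cv2.connectedComponentsWithStats(m.astype(np.uint8))
    i=1+np.argmax(s[1:,4]); return ce[i],s[i,4],l==i
E
python3 - <<'E'
from h import *
c=read_camera("top"); im=c["image"]; np.savez("top0.npz",**c)
lab=cv2.cvtColor(im,cv2.COLOR_RGB2LAB).astype(float); med=np.median(lab[130:280,110:430].reshape(-1,3),0)
hsv=cv2.cvtColor(im,cv2.COLOR_RGB2HSV).astype(float)
low=hsv[...,1]<75
for n,k,uv,r in [("tubL",'tub',(161,197),14),("tubR",'tub',(300,176),14),("dish",'dish',(266,177),12),("can",'can',(348,152),22),("tape",'tape',(142,252),20)]:
    ce,A,_=blob(low,uv,r); p,Am=solve(c,ce,PROF[k]); print(n,ce.round(1),A,p.round(4),round(Am))
ab=np.hypot(lab[...,1]-med[1],lab[...,2]-med[2])>12
for n,k,uv,r in [("pot",'pot',(402,203),16),("muller",'muller',(398,245),15)]:
    ce,A,_=blob(ab|low,uv,r); p,Am=solve(c,ce,PROF[k]); print(n,ce.round(1),A,p.round(4),round(Am))
for n,m,uv,r,z in [("slab",low,(218,236),30,.015),("tray",ab,(338,236),32,.015),("box",ab,(211,154),28,.045)]:
    ce,A,l=blob(m,uv,r); q=cv2.findContours(l.astype(np.uint8),0,2)[0]; b=cv2.boxPoints(cv2.minAreaRect(max(q,key=len)))
    w=ray(c,b,z); print(n,A,ray(c,ce,z)[0].round(4),w[:,:2].round(3).tolist(),np.degrees(np.arctan2(*(w[1]-w[0])[1::-1])).round(1),np.linalg.norm(w[1]-w[0]).round(3),np.linalg.norm(w[2]-w[1]).round(3))
ov=im.copy(); ov[ab|low]=(255,0,255)
cv2.imwrite("pics/m.png",np.vstack([cv2.resize(x[130:275,120:425],None,fx=2.55,fy=2.0,interpolation=2) for x in (im,ov)])[:,:,::-1])
E
```

```text
tubL [161.5 197. ] 329 [0.6151 0.3608] 328
tubR [299.3 175.7] 290 [ 0.6791 -0.0651] 286
dish [265.6 176.7] 210 [0.6783 0.0395] 199
can [346.6 154. ] 863 [ 0.7403 -0.2075] 936
tape [141.5 251.5] 328 [0.4475 0.4253] 731
pot [401.8 203. ] 320 [ 0.5921 -0.3769] 356
muller [394.  244.7] 164 [ 0.4646 -0.3579] 295
slab 1503 [0.4954 0.1888 0.015 ] [[0.445, 0.257], [0.564, 0.24], [0.546, 0.121], [0.427, 0.138]] -7.7 0.121 0.121
tray 955 [ 0.4966 -0.1876  0.015 ] [[0.566, -0.139], [0.572, -0.218], [0.43, -0.228], [0.423, -0.15]] -85.1 0.079 0.143
box 63 [0.7086 0.2019 0.045 ] [[0.709, 0.269], [0.731, 0.145], [0.704, 0.141], [0.683, 0.264]] -80.3 0.125 0.027
```

View pics/m.png

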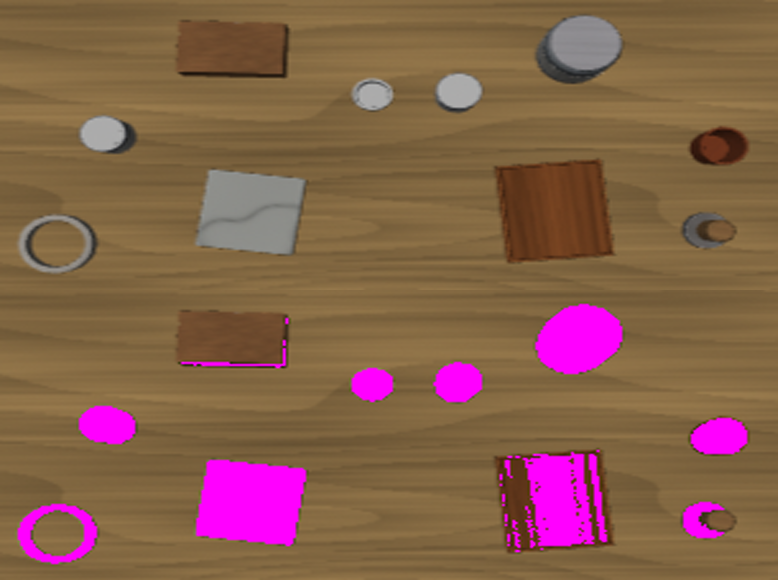

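Mask crop: both tubs, dish, pot and slab segment cleanly. Muller foot centre is about (397,245) and tray centre about (337.5,235.5). Now I align the tool with the world axes (tool x=-X, y=Y, z=-Z).

Run:
```python
from h import *
c=dict(np.load("top0.npz"))
print("muller",ray(c,(397,245.2),.008)[0].round(4),"tray",ray(c,(337.5,235.5),.015)[0].round(4))
print("tray corners",ray(c,[(120+a/2.55,130+b/2) for a,b in [(496,168),(601,160),(613,254),(508,262)]],.015).round(3).tolist())
```

```text
muller [ 0.463  -0.3691  0.008 ] tray [ 0.494  -0.1832  0.015 ]
tray corners [[0.561, -0.113, 0.015], [0.573, -0.241, 0.015], [0.427, -0.253, 0.015], [0.416, -0.125, 0.015]]
```

Emit:
step_arm --commands '[[1,[0,0,0],[0,0,-0.129]],[1,[0,0,0],[0,0,-0.129]],[1,[0,0,0],[0,0,-0.129]],[1,[-0.042,-0.024,0],[0,0,0]],[1,[-0.042,-0.024,0],[0,0,0]],[1,[-0.042,-0.024,0],[0,0,0]],[1,[-0.042,-0.024,0],[0,0,0]],[1,[-0.042,-0.024,0],[0,0,0]],[1,[-0.042,-0.024,0],[0,0,0]],[1,[-0.042,-0.024,0],[0,0,0]],[1,[-0.042,-0.024,0],[0,0,0]],[1,[0,0,0],[0,0,0]]]' --grip_force 40

```text
time_s: 1.65
eef_pos: [0.5768, 0.3814, 0.2009]
ee_rot: [0.001, 0.004, 1.0, -0.002]
ft_force: [-0.6, 0.6, -0.2]
gripper_width: 0.0852
gripper_force: 0.0
```

Emit:
step_arm --commands '[[1,[-0.038,-0.02,0],[0,0,0.008]],[1,[0,0,0],[0,0,0]],[1,[0,0,0],[0,0,0]]]'

```text
time_s: 2.02
eef_pos: [0.6086, 0.3677, 0.2015]
ee_rot: [-0.001, 0.003, 1.0, 0.0]
ft_force: [-0.1, 0.0, -0.1]
gripper_width: 0.0853
gripper_force: 0.0
```

```bash
cat > w.py <<'E'
import sys
from h import *
# w.py name kind u v : grab wrist pic, print state
c=read_camera("wrist"); np.savez(f"{sys.argv[1]}.npz",**c); cv2.imwrite(f"pics/{sys.argv[1]}.png",c["image"][:,:,::-1])
s=read_state(); print(s["eef_pos"].round(4),s["ee_rot"].round(4),c["mtx"][0,0],c["tvec"])
for n,p in [("tubL",(.6151,.3608,0)),("slab",(.4955,.189,.015))]: print(n,proj(c,p))
E
python3 w.py w1
```

```text
[0.6081 0.3683 0.2017] [-9.0e-04  2.9e-03  1.0e+00  4.0e-04] 366.8162900175831 [-0.37148826 -0.6174758   0.22215368]
tubL [[276.40368636 184.00609093]]
slab [[86.63067775 59.80740271]]
```

View pics/w1.png

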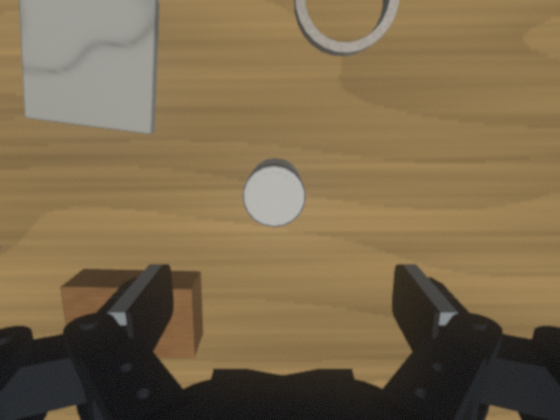

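Wrist view: tub lid centre is about (274.5,196). Slab's far edge runs (24,117)–(152,133), box is lower left, tape at top.

Run:
```python
from h import *
c=dict(np.load("w1.npz")); print("tubL",ray(c,(274.5,196),.06))
a=ray(c,[(24,117),(152,133),(157,0)],.015); print(a.round(4)); d=a[1]-a[0]; print(np.arctan2(-d[0],d[1]) , np.linalg.norm(d))
y=d/np.linalg.norm(d); x=np.array([y[1],-y[0],0]); print("centre",(a[0]+a[1])/2-.06*x)
hsv=cv2.cvtColor(c["image"],cv2.COLOR_RGB2HSV)
print(blob((hsv[...,1]<60)&(hsv[...,2]>140),(274,196),45)[:2])
```

```text
tubL [[0.61406988 0.36004903 0.06      ]]
[[0.5457 0.1222 0.015 ]
 [0.5615 0.2422 0.015 ]
 [0.4469 0.258  0.015 ]]
-0.13087014721067913 0.12105603676059973
centre [0.49411198 0.19004229 0.015     ]
(array([273.75638782, 196.3020651 ]), np.int32(2857))
```

Emit:
step_arm --commands '[[1,[-0.006,-0.008,0.02],[0,0.0,0]],[1,[0,0,0.045],[0,0,0]],[1,[0,0,0.045],[0,0,0]],[1,[0,0,0.045],[0,0,0]],[1,[0,0,0.02],[0,0,0]],[1,[0,0,0],[0,0,0]],[1,[0,0,0],[0,0,0]]]'

```text
time_s: 2.95
eef_pos: [0.6169, 0.3603, 0.0291]
ee_rot: [0.001, 0.004, 1.0, 0.001]
ft_force: [0.0, -0.6, 0.1]
gripper_width: 0.0855
gripper_force: 0.0
```

Emit:
step_arm --commands '[[1,[0.002,0,0.008],[0,0,0]],[0,[0,0,0],[0,0,0]],[0,[0,0,0],[0,0,0]],[0,[0,0,0],[0,0,0]],[0,[0,0,0],[0,0,0]],[0,[0,0,0],[0,0,0]],[0,[0,0,0],[0,0,0]]]'

```text
time_s: 3.82
eef_pos: [0.6141, 0.3593, 0.0197]
ee_rot: [0.0, 0.004, 1.0, 0.0]
ft_force: [-0.5, -0.2, 6.9]
gripper_width: 0.052
gripper_force: 41.8
```

Emit:
step_arm --commands '[[0,[0,0,-0.01],[0,0,0]],[0,[0,0,-0.02],[0,0,0]],[0,[0,0,-0.03],[0,0,0]],[0,[0,0,0],[0,0,0]],[0,[0,0,0],[0,0,0]],[0,[0,0,0],[0,0,0]]]'

```text
time_s: 4.58
eef_pos: [0.613, 0.3583, 0.0778]
ee_rot: [-0.001, 0.004, 1.0, -0.001]
ft_force: [0.5, 0.3, -0.5]
gripper_width: 0.0515
gripper_force: 41.9
```

Wrist force is about -0.5 N, so the left tub is the empty one. I'll set it back and get the other first, to keep the order asked.

Emit:
step_arm --commands '[[0,[0,0,0.03],[0,0,0]],[0,[0,0,0.02],[0,0,0]],[0,[0,0,0.006],[0,0,0]],[0,[0,0,0.002],[0,0,0]],[0.5,[0,0,0],[0,0,0]],[1,[0,0,0],[0,0,0]],[1,[0,0,0],[0,0,0]],[1,[0,0,-0.04],[0,0,0]],[1,[0,0,-0.06],[0,0,0]],[1,[0,0,-0.05],[0,0,0]],[1,[0,-0.04,0],[0,0,0]],[1,[0,-0.05,0],[0,0,0]]]'

```text
time_s: 6.08
eef_pos: [0.6131, 0.2698, 0.1723]
ee_rot: [0.001, 0.003, 1.0, 0.001]
ft_force: [0.6, -0.8, -0.4]
gripper_width: 0.0854
gripper_force: 0.0
```

Emit:
step_arm --commands '[[1,[-0.01,-0.05,0],[0,0,0]],[1,[-0.01,-0.05,0],[0,0,0]],[1,[-0.01,-0.05,0],[0,0,0]],[1,[-0.01,-0.05,0],[0,0,0]],[1,[-0.01,-0.05,0],[0,0,0]],[1,[-0.01,-0.05,0],[0,0,0]],[1,[0,-0.03,0],[0,0,0]],[1,[0,0,0],[0,0,0]],[1,[0,0,0],[0,0,0]]]'

```text
time_s: 7.2
eef_pos: [0.6705, -0.0599, 0.1712]
ee_rot: [0.0, 0.003, 1.0, 0.001]
ft_force: [-0.3, 0.3, 0.5]
gripper_width: 0.0852
gripper_force: 0.0
```

```bash
python3 w.py w2
```

```text
[ 0.6705 -0.0592  0.1712] [2.0e-04 2.7e-03 1.0e+00 9.0e-04] 366.8162900175831 [ 0.05568114 -0.67263465  0.17486891]
tubL [[743.65087191 119.77731903]]
slab [[597.24995582 -34.23032125]]
```

View pics/w2.png

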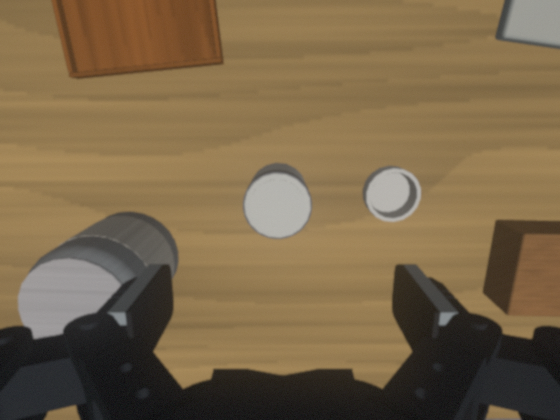

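Wrist view: tub lid centre (277.5,204), dish rim centre (392,194), tray far corners (72,76) and (222,63), can at lower left.

Run:
```python
from h import *
c=dict(np.load("w2.npz")); print("tubR",ray(c,(277.5,204.5),.06).round(4),"dish",ray(c,(392,194),.022).round(4))
a=ray(c,[(72,77),(222,64)],.015); print(a.round(4)); d=a[1]-a[0]; y=d/np.linalg.norm(d); x=np.array([y[1],-y[0],0]); print(np.linalg.norm(d),"tray centre",a.mean(0)-.075*x)
```

```text
tubR [[ 0.6763 -0.0644  0.06  ]] dish [[0.6771 0.038  0.022 ]]
[[ 0.5753 -0.2376  0.015 ]
 [ 0.5659 -0.1103  0.015 ]]
0.1276101711286266 tray centre [ 0.49578083 -0.1794677   0.015     ]
```

Emit:
step_arm --commands '[[1,[-0.0065,-0.005,0.02],[0,0,0]],[1,[0,0,0.045],[0,0,0]],[1,[0,0,0.045],[0,0,0]],[1,[0,0,0.03],[0,0,0]],[1,[0,0,0.01],[0,0,0]],[1,[0,0,0],[0,0,0]],[0,[0,0,0],[0,0,0]],[0,[0,0,0],[0,0,0]],[0,[0,0,0],[0,0,0]],[0,[0,0,0],[0,0,0]],[0,[0,0,0],[0,0,0]],[0,[0,0,0],[0,0,0]]]' --grip_force 60

```text
time_s: 8.75
eef_pos: [0.6785, -0.0654, 0.0232]
ee_rot: [0.002, 0.004, 1.0, 0.001]
ft_force: [-1.7, 1.7, 6.0]
gripper_width: 0.0507
gripper_force: 61.1
```

Emit:
step_arm --commands '[[0,[0,0,-0.01],[0,0,0]],[0,[0,0,-0.03],[0,0,0]],[0,[0,0,-0.04],[0,0,0]],[0,[0,0,-0.02],[0,0,0]],[0,[0,0,0],[0,0,0]],[0,[0,0,0],[0,0,0]],[0,[0,0,0],[0,0,0]]]'

```text
time_s: 9.62
eef_pos: [0.6756, -0.0667, 0.119]
ee_rot: [-0.002, 0.004, 1.0, -0.0]
ft_force: [-0.2, -0.5, -4.7]
gripper_width: 0.0503
gripper_force: 63.6
```

Emit:
step_arm --commands '[[0,[0.01,0.025,0],[0,0,0]],[0,[0.02,0.045,0],[0,0,0]],[0,[0.02,0.045,0],[0,0,0]],[0,[0.02,0.045,0],[0,0,0]],[0,[0.02,0.045,0],[0,0,0]],[0,[0.02,0.045,0],[0,0,0]],[0,[0.02,0.045,0],[0,0,0]],[0,[0.02,0.04,0],[0,0,0]],[0,[0.01,0.02,0],[0,0,0]],[0,[0,0,0],[0,0,0]],[0,[0,0,0],[0,0,0]]]'

```text
time_s: 11.0
eef_pos: [0.5201, 0.288, 0.1202]
ee_rot: [-0.0, 0.004, 1.0, -0.001]
ft_force: [0.3, -1.2, -4.5]
gripper_width: 0.0503
gripper_force: 63.7
```

Emit:
step_arm --commands '[[0,[0.009,0.0075,0.01],[0,0,0]],[0,[0,0,0.035],[0,0,0]],[0,[0,0,0.03],[0,0,0]],[0,[0,0,0.01],[0,0,0]],[0,[0,0,0],[0,0,0]],[0,[0,0,0],[0,0,0]]]'

```text
time_s: 11.75
eef_pos: [0.5116, 0.2978, 0.0369]
ee_rot: [0.001, 0.004, 1.0, 0.001]
ft_force: [1.1, 0.4, -5.0]
gripper_width: 0.0502
gripper_force: 63.7
```

Emit:
step_arm --commands '[[0,[0,-0.002,0.006],[0,0,0]],[0,[0,0,0.004],[0,0,0]],[0,[0,0,0.003],[0,0,0]],[0,[0,0,0],[0,0,0]],[0,[0,0,0],[0,0,0]]]'

```text
time_s: 12.38
eef_pos: [0.5109, 0.2952, 0.0233]
ee_rot: [0.0, 0.004, 1.0, 0.0]
ft_force: [-0.5, -0.6, 1.3]
gripper_width: 0.0506
gripper_force: 64.5
```

Down. I release to a moderate opening, rise, then go to the dish at (0.677, 0.0385).

Emit:
step_arm --commands '[[0.8,[0,0,0],[0,0,0]],[0.8,[0,0,0],[0,0,0]],[0.8,[0,0,0],[0,0,0]],[0.8,[0,0,-0.03],[0,0,0]],[0.8,[0,0,-0.05],[0,0,0]],[1,[0,0,-0.05],[0,0,0]],[1,[-0.02,-0.04,0],[0,0,0]],[1,[-0.03,-0.04,0],[0,0,0]],[1,[-0.03,-0.045,0],[0,0,0]],[1,[-0.03,-0.045,0],[0,0,0]],[1,[-0.03,-0.045,0],[0,0,0]],[1,[-0.03,-0.045,0],[0,0,0]]]'

```text
time_s: 13.88
eef_pos: [0.6795, 0.0324, 0.1529]
ee_rot: [0.0, 0.004, 1.0, 0.0]
ft_force: [0.4, -0.1, -0.3]
gripper_width: 0.0852
gripper_force: 0.0
```

Emit:
step_arm --commands '[[1,[0,0,0],[0,0,0]],[1,[0,0,0],[0,0,0]]]'

```text
time_s: 14.12
eef_pos: [0.6783, 0.0345, 0.1526]
ee_rot: [-0.0, 0.004, 1.0, 0.001]
ft_force: [0.2, 1.1, -0.6]
gripper_width: 0.0854
gripper_force: 0.0
```

Run:
```python
from h import *
c=read_camera("top"); im=c["image"]; np.savez("top1.npz",**c); hsv=cv2.cvtColor(im,cv2.COLOR_RGB2HSV); low=hsv[...,1]<75
for n,p in [("full",(.509,.2955)),("empty",(.6145,.36))]:
    ce,A,_=blob(low,proj(c,(*p,.03))[0],14); q,Am=solve(c,ce,PROF["tub"]); print(n,q.round(4),A,round(Am))
```

```text
full [0.5107 0.2976] 312 313
empty [0.6158 0.3608] 328 328
```

Emit:
step_arm --commands '[[1,[0.001,0.004,0.03],[0,0,0]],[1,[0,0,0.045],[0,0,0]],[1,[0,0,0.045],[0,0,0]],[1,[0,0,0.02],[0,0,0]],[1,[0,0,0],[0,0,0]],[1,[0,0,0],[0,0,0]]]' --grip_force 25

```text
time_s: 14.92
eef_pos: [0.6793, 0.0387, 0.0148]
ee_rot: [0.002, 0.004, 1.0, 0.0]
ft_force: [-1.4, -0.4, 1.2]
gripper_width: 0.0852
gripper_force: 0.0
```

Emit:
step_arm --commands '[[1,[0.002,0,0.008],[0,0,0]],[1,[0,0,0.004],[0,0,0]],[0,[0,0,0],[0,0,0]],[0,[0,0,0],[0,0,0]],[0,[0,0,0],[0,0,0]],[0,[0,0,0],[0,0,0]],[0,[0,0,0],[0,0,0]],[0,[0,0,0],[0,0,0]]]'

```text
time_s: 15.92
eef_pos: [0.6758, 0.0379, 0.0009]
ee_rot: [0.0, 0.004, 1.0, 0.0]
ft_force: [0.7, -0.1, 0.2]
gripper_width: -0.0001
gripper_force: 0.0
```

Run:
```python
from h import *
a=read_camera("wrist"); b=read_camera("scene"); np.savez("w3.npz",**a)
cv2.imwrite("pics/w3.png",np.hstack([a["image"][:,80:480],cv2.resize(b["image"][150:300,230:430],(400,420))])[:,:,::-1])
```

```text
(no output)
```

View pics/w3.png

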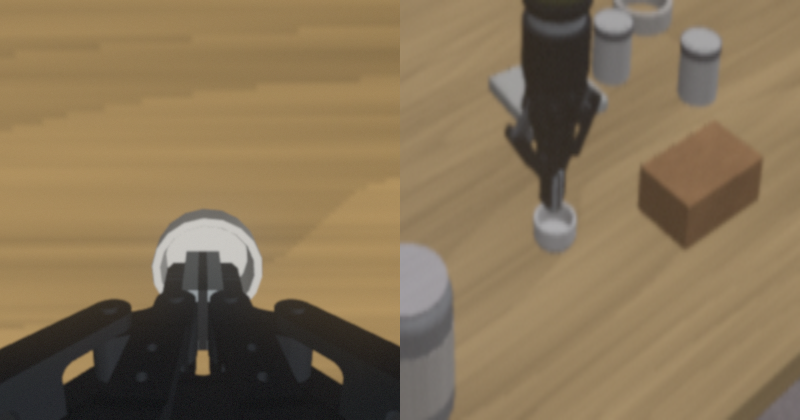

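The fingers closed fully. The dish shows at (287,262) in the full wrist frame, with the fingertips over it. I'll work out where it is.

Run:
```python
from h import *
c=dict(np.load("w3.npz")); 
print("dish rim if on table",ray(c,(287,262),.022),"TCP px",proj(c,[(.6758,.0379,.0009),(.6758,.0379,.02)]))
for x in (.640,.650,.660,.677): # expected rim silhouettes
    a=np.linspace(0,2*np.pi,60); p=proj(c,np.c_[x+.025*np.cos(a),.038+.025*np.sin(a),0*a+.022]); print(x,p.min(0).round(),p.max(0).round())
c=read_camera("top"); low=cv2.cvtColor(c["image"],cv2.COLOR_RGB2HSV)[...,1]<75
print(blob(low,(266,177),14)[:2],read_state()["ft_force"])
```

```text
dish rim if on table [[0.67407428 0.03919946 0.022     ]] TCP px [[283.90492941 248.41012554]
 [284.08362721 263.80279957]]
0.64 [224. 126.] [343. 243.]
0.65 [225. 151.] [342. 264.]
0.66 [227. 175.] [342. 284.]
0.677 [228. 214.] [340. 318.]
(array([273.93939394, 185.09090909]), np.int32(66)) [ 0.0106269  -0.22037347 -0.69723172]
```

The fingers are inside the hollow of the dish: the outside grip slipped over the flared rim. I'll rise, re-measure, and pinch one wall instead.

Emit:
step_arm --commands '[[0,[0,0,-0.04],[0,0,0]],[0,[0,0,-0.06],[0,0,0]],[0.25,[0.03,0,-0.03],[0,0,0]],[0.25,[0,0,0],[0,0,0]],[0.25,[0,0,0],[0,0,0]]]'

```text
time_s: 16.7
eef_pos: [0.6458, 0.0378, 0.1304]
ee_rot: [-0.0, 0.004, 1.0, -0.0]
ft_force: [0.2, 0.7, -0.4]
gripper_width: 0.0209
gripper_force: 0.0
```

```bash
python3 w.py w4
```

```text
[0.6456 0.0378 0.1297] [-6.e-04  4.e-03  1.e+00 -2.e-04] 366.8162900175831 [-0.04239645 -0.63738604  0.14252394]
tubL [[676.6479381  152.59167557]]
slab [[498.38045562 -15.29544035]]
```

View pics/w4.png

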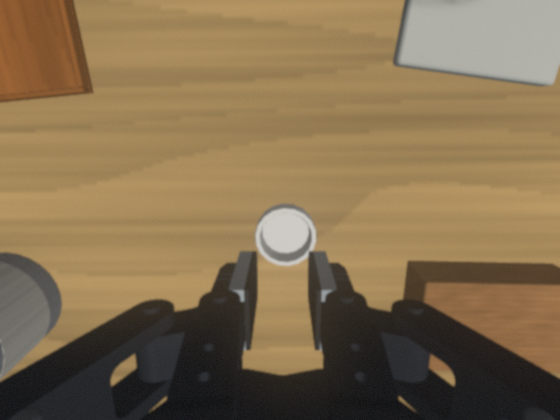

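Dish upright, rim centre (286,236).

Run:
```python
from h import *
c=dict(np.load("w4.npz")); print(ray(c,[(286,236),(256,236),(316,236),(263,234),(309,234)],.022).round(4))
```

```text
[[0.677  0.0397 0.022 ]
 [0.6768 0.0154 0.022 ]
 [0.6772 0.0639 0.022 ]
 [0.6752 0.0211 0.022 ]
 [0.6755 0.0583 0.022 ]]
```

Emit:
step_arm --commands '[[0.28,[-0.0315,0.0245,0],[0,0,0]],[0.28,[0,0,0.045],[0,0,0]],[0.28,[0,0,0.045],[0,0,0]],[0.28,[0,0,0],[0,0,0]],[0.28,[0,0,0],[0,0,0]]]' --grip_force 30

```text
time_s: 17.38
eef_pos: [0.6784, 0.0627, 0.0415]
ee_rot: [0.001, 0.004, 1.0, 0.0]
ft_force: [0.1, 1.8, -0.2]
gripper_width: 0.0239
gripper_force: 0.0
```

Emit:
step_arm --commands '[[0.28,[0.001,0,0.02],[0,0,0]],[0.28,[0,0,0.013],[0,0,0]],[0.28,[0,0,0],[0,0,0]],[0.28,[0,0,0],[0,0,0]]]'

```text
time_s: 17.88
eef_pos: [0.6767, 0.0625, 0.0081]
ee_rot: [0.0, 0.004, 1.0, 0.0]
ft_force: [-0.3, -0.6, 0.1]
gripper_width: 0.0242
gripper_force: 0.0
```

Emit:
step_arm --commands '[[0.28,[0,0,0.001],[0,0,0]],[0,[0,0,0],[0,0,0]],[0,[0,0,0],[0,0,0]],[0,[0,0,0],[0,0,0]],[0,[0,0,0],[0,0,0]]]'

```text
time_s: 18.5
eef_pos: [0.6765, 0.0624, 0.0069]
ee_rot: [0.0, 0.004, 1.0, 0.0]
ft_force: [0.8, 0.1, -0.2]
gripper_width: -0.0001
gripper_force: 0.0
```

Run:
```python
from h import *
a=read_camera("wrist"); b=read_camera("scene"); np.savez("w5.npz",**a); np.savez("s5.npz",**b)
q=proj(b,[(.677,.0395,.011)])[0].astype(int); print(q, proj(b,[(.6765,.0624,.0069)]))
cv2.imwrite("pics/w5.png",np.hstack([a["image"][:,80:480],cv2.resize(b["image"][q[1]-50:q[1]+34,q[0]-40:q[0]+40],(400,420),interpolation=2)])[:,:,::-1])
```

```text
[306 230] [[313.74175408 228.48413476]]
```

View pics/w5.png

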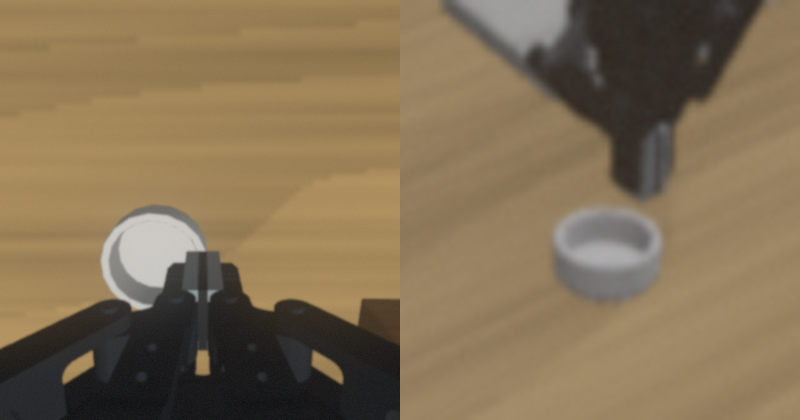

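The scene view shows the shut fingertips clearly above the dish, about 9 px higher than the reported TCP projects. I'll triangulate.

Run:
```python
from h import *
a=dict(np.load("w5.npz")); b=dict(np.load("s5.npz"))
P=lambda c:c["mtx"]@np.c_[cv2.Rodrigues(c["rvec"])[0],np.ravel(c["tvec"])]
def tri(u,v):
    X=cv2.triangulatePoints(P(a),P(b),np.array(u,float),np.array(v,float)); X=(X[:3]/X[3]).ravel(); print(X.round(4),proj(a,X),proj(b,X))
tri((282,252),(314,219)); tri((284,252),(314,217)); tri((80+155,262),(307.4,227))
for z in (.007,.02,.03,.04): print(z,proj(b,(.6765,.0624,z)),proj(a,(.6765,.0624,z)))
s=read_state();print(s["eef_pos"],s["joint_positions"].round(3))
```

```text
[0.6715 0.0642 0.0299] [[288.22239792 256.6310043 ]] [[313.23576972 219.1731731 ]]
[0.6699 0.0653 0.0342] [[290.83859128 257.08289383]] [[313.1847217  217.18846296]]
[0.6779 0.0401 0.0212] [[236.05897889 262.8137651 ]] [[307.25649695 227.01992145]]
0.007 [[313.74334785 228.44909598]] [[283.9226169  248.47959013]]
0.02 [[313.95175297 223.86733395]] [[284.0414213  258.60617694]]
0.03 [[314.11372313 220.30643908]] [[284.14536894 267.46641014]]
0.04 [[314.27715699 216.71336489]] [[284.26252839 277.45278494]]
[0.67643967 0.06245852 0.00691237] [-0.012  1.016 -0.293  1.501  0.399  0.684  1.078]
```

The real shut fingertips sit about 23 mm above the reported TCP, so both grasps closed above the rim. That means the outside grip is feasible about 20 mm lower. I'll retry it carefully.

Emit:
step_arm --commands '[[0.3,[0,0,-0.03],[0,0,0]],[1,[0,-0.023,0],[0,0,0]],[1,[0,0,0],[0,0,0]],[1,[0,0,0],[0,0,0]],[1,[0,0,0.03],[0,0,0]],[1,[0,0,0.015],[0,0,0]],[1,[0,0,0],[0,0,0]],[1,[0,0,0],[0,0,0]]]'

```text
time_s: 19.6
eef_pos: [0.6768, 0.0398, -0.0076]
ee_rot: [0.0, 0.004, 1.0, 0.0]
ft_force: [0.6, 0.4, 0.2]
gripper_width: 0.0858
gripper_force: 0.0
```

Emit:
step_arm --commands '[[1,[0,0,0.006],[0,0,0]],[1,[0,0,0.005],[0,0,0]],[0.4,[0,0,0],[0,0,0]],[0.4,[0,0,0],[0,0,0]],[0.4,[0,0,0],[0,0,0]],[0.4,[0,0,0],[0,0,0]],[0.4,[0,0,0],[0,0,0]]]' --grip_force 25

```text
time_s: 20.48
eef_pos: [0.6764, 0.0395, -0.0187]
ee_rot: [0.0, 0.004, 1.0, 0.0]
ft_force: [-1.0, -0.7, 5.2]
gripper_width: 0.0484
gripper_force: 26.0
```

Emit:
step_arm --commands '[[0.4,[0,0,-0.015],[0,0,0]],[0.4,[0,0,-0.04],[0,0,0]],[0.4,[0,0,-0.04],[0,0,0]],[0.4,[0,0,-0.015],[0,0,0]],[0.4,[0.02,0.03,0],[0,0,0]],[0.4,[0.03,0.045,0],[0,0,0]],[0.4,[0.03,0.045,0],[0,0,0]],[0.4,[0.03,0.045,0],[0,0,0]],[0.4,[0.03,0.045,0],[0,0,0]],[0.4,[0.02,0.035,0],[0,0,0]],[0.4,[0.007,0.012,0],[0,0,0]],[0.4,[0,0,0],[0,0,0]]]'

```text
time_s: 21.98
eef_pos: [0.511, 0.2977, 0.0906]
ee_rot: [-0.0, 0.003, 1.0, -0.0]
ft_force: [-0.9, 0.6, -0.4]
gripper_width: 0.0484
gripper_force: 26.2
```

Emit:
step_arm --commands '[[0.4,[0,0,0],[0,0,0]]]'

```text
time_s: 22.1
eef_pos: [0.5127, 0.295, 0.0906]
ee_rot: [0.0, 0.006, 1.0, -0.001]
ft_force: [-0.0, -0.7, -0.0]
gripper_width: 0.0485
gripper_force: 26.2
```

```bash
python3 w.py w6
python3 - <<'E'
from h import *
b=read_camera("scene"); np.savez("s6.npz",**b)
q=proj(b,[(.51,.2965,.06)])[0].astype(int); print(q)
a=dict(np.load("w6.npz"))
cv2.imwrite("pics/w6b.png",np.hstack([a["image"][:,80:480],cv2.resize(b["image"][q[1]-60:q[1]+24,q[0]-40:q[0]+40],(400,420),interpolation=2)])[:,:,::-1])
E
```

```text
[0.5127 0.295  0.0906] [ 3.0e-04  5.6e-03  1.0e+00 -9.0e-04] 366.8162900175831 [-0.29986373 -0.49566856  0.13958013]
tubL [[366.14061312 325.26161762]]
slab [[129.80395978 186.67376295]]
[336 156]
```

View pics/w6b.png

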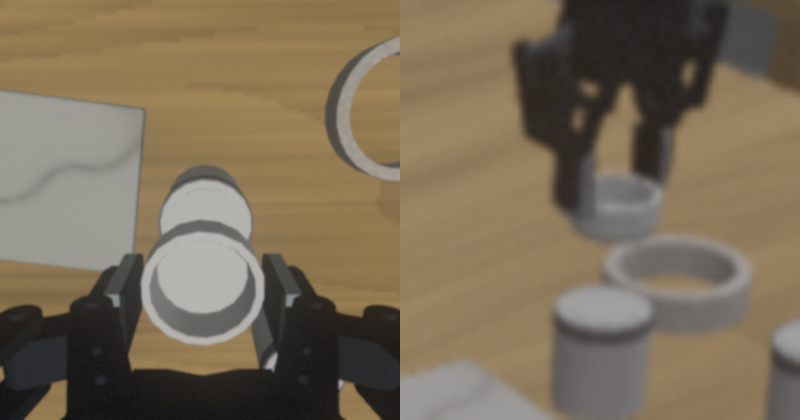

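Dish is held level. Tub lid in the wrist view has its sides at u≈240 and 332 and its top edge at v≈180. Dish rim centre is about (283,281).

Run:
```python
from h import *
c=dict(np.load("w6.npz"))
p=ray(c,[(286,180)],.06)[0]+[.027,0,0]; print("tub",p.round(4),ray(c,(286,226),.06).round(4),"dish",ray(c,(283,281.5),.1313).round(4))
print(proj(c,[(p[0],p[1]-.027,.06),(p[0],p[1]+.027,.06),(p[0]-.027,p[1],.06)]))
```

```text
tub [0.5106 0.2965 0.06  ] [[0.5107 0.2962 0.06  ]] dish [[0.5108 0.2945 0.1313]]
[[239.93004249 226.35086125]
 [332.96546632 225.38608612]
 [286.         180.        ]]
```

Emit:
step_arm --commands '[[0.4,[0.0005,0.002,0.02],[0,0,0]],[0.4,[0,0,0.015],[0,0,0]],[0.4,[0,0,0.006],[0,0,0]],[0.4,[0,0,0],[0,0,0]],[0.4,[0,0,0],[0,0,0]]]'

```text
time_s: 22.82
eef_pos: [0.5112, 0.2999, 0.0503]
ee_rot: [0.0, 0.004, 1.0, 0.0]
ft_force: [0.3, 0.4, -0.4]
gripper_width: 0.0487
gripper_force: 26.2
```

Emit:
step_arm --commands '[[0.4,[0,-0.0025,0.004],[0,0,0]],[0.4,[0,0,0],[0,0,0]],[0.4,[0,0,0],[0,0,0]]]'

```text
time_s: 23.2
eef_pos: [0.5108, 0.2972, 0.046]
ee_rot: [0.0, 0.004, 1.0, 0.0]
ft_force: [0.0, 0.8, -0.3]
gripper_width: 0.0485
gripper_force: 26.2
```

Emit:
step_arm --commands '[[0.4,[-0.0006,-0.0004,0.002],[0,0,0]],[0.4,[0,0,0.002],[0,0,0]],[0.4,[0,0,0.001],[0,0,0]],[0.4,[0,0,0],[0,0,0]]]'

```text
time_s: 23.7
eef_pos: [0.5114, 0.2968, 0.0413]
ee_rot: [0.0, 0.004, 1.0, -0.0]
ft_force: [-1.2, -0.3, 4.1]
gripper_width: 0.0484
gripper_force: 26.5
```

Emit:
step_arm --commands '[[0.7,[0,0,0],[0,0,0]],[0.8,[0,0,0],[0,0,0]],[0.9,[0,0,0],[0,0,0]],[0.9,[0,0,-0.02],[0,0,0]],[0.9,[0,0,-0.04],[0,0,0]],[1,[0,0,-0.05],[0,0,0]],[1,[-0.025,0.015,0],[0,0,0]],[1,[-0.04,0.025,0],[0,0,0]],[1,[-0.038,0.023,0],[0,0,0]],[1,[0,0,0],[0,0,0]],[1,[0,0,0],[0,0,0]]]'

```text
time_s: 25.08
eef_pos: [0.6137, 0.3584, 0.1502]
ee_rot: [-0.001, 0.004, 1.0, -0.001]
ft_force: [-1.3, -0.1, 0.8]
gripper_width: 0.0857
gripper_force: 0.0
```

```bash
python3 w.py w7
```

```text
[0.6136 0.3583 0.1505] [-8.0e-04  3.7e-03  1.0e+00 -6.0e-04] 366.8162900175831 [-0.36232823 -0.6092548   0.17199337]
tubL [[286.10943799 189.26561441]]
slab [[64.03547664 43.8893665 ]]
```

View pics/w7.png

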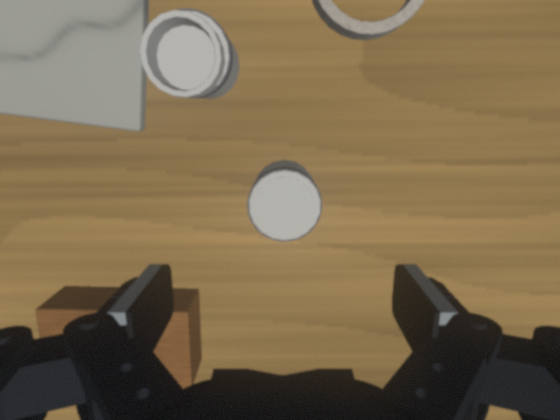

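Dish sits on the lid, rim centre about (184.5,53.5). Empty tub lid centre is (285,205).

Run:
```python
from h import *
c=dict(np.load("w7.npz")); print("empty",ray(c,(285,205),.06).round(4),"dish",ray(c,(184.5,53.5),.082).round(4))
EOF=0
```

```text
empty [[0.6143 0.3595 0.06  ]] dish [[0.5128 0.2986 0.082 ]]
```

Emit:
step_arm --commands '[[1,[-0.001,0.001,0.03],[0,0,0]],[1,[0,0,0.045],[0,0,0]],[1,[0,0,0.045],[0,0,0]],[1,[0,0,0.025],[0,0,0]],[1,[0,0,0],[0,0,0]],[0,[0,0,0],[0,0,0]],[0,[0,0,0],[0,0,0]],[0,[0,0,0],[0,0,0]],[0,[0,0,0],[0,0,0]],[0,[0,0,0],[0,0,0]]]' --grip_force 30

```text
time_s: 26.38
eef_pos: [0.6171, 0.3608, 0.0082]
ee_rot: [0.001, 0.004, 1.0, 0.001]
ft_force: [-1.4, -0.7, 6.8]
gripper_width: 0.0526
gripper_force: 32.0
```

Emit:
step_arm --commands '[[0,[0,0,-0.02],[0,0,0]],[0,[0,0,-0.045],[0,0,0]],[0,[0,0,-0.045],[0,0,0]],[0,[0,-0.02,0],[0,0,0]],[0,[0.01,-0.045,0],[0,0,0]],[0,[0.01,-0.045,0],[0,0,0]],[0,[0.01,-0.045,0],[0,0,0]],[0,[0.01,-0.045,0],[0,0,0]],[0,[0.01,-0.045,0],[0,0,0]],[0,[0.01,-0.045,0],[0,0,0]],[0,[0.01,-0.045,0],[0,0,0]],[0,[0.01,-0.045,0],[0,0,0]]]'

```text
time_s: 27.88
eef_pos: [0.5319, -0.0216, 0.1162]
ee_rot: [-0.0, 0.004, 1.0, -0.0]
ft_force: [0.5, -0.9, 0.2]
gripper_width: 0.0527
gripper_force: 31.7
```

Emit:
step_arm --commands '[[0,[0.01,-0.045,0],[0,0,0]],[0,[0.01,-0.045,0],[0,0,0]],[0,[0.01,-0.045,0],[0,0,0]],[0,[0.005,-0.025,0],[0,0,0]],[0,[0,0,0],[0,0,0]],[0,[0,0,0],[0,0,0]]]'

```text
time_s: 28.62
eef_pos: [0.4967, -0.1781, 0.1161]
ee_rot: [0.0, 0.003, 1.0, 0.0]
ft_force: [-0.2, 1.0, 0.1]
gripper_width: 0.0529
gripper_force: 31.8
```

Emit:
step_arm --commands '[[0,[0.001,-0.003,0.04],[0,0,0]],[0,[0,0,0.04],[0,0,0]],[0,[0,0,0.015],[0,0,0]],[0,[0,0,0.004],[0,0,0]],[0,[0,0,0.003],[0,0,0]],[0,[0,0,0.002],[0,0,0]],[0,[0,0,0],[0,0,0]]]'

```text
time_s: 29.5
eef_pos: [0.496, -0.1822, 0.0124]
ee_rot: [0.001, 0.004, 1.0, -0.0]
ft_force: [-0.2, -0.8, -0.9]
gripper_width: 0.0531
gripper_force: 31.8
```

Emit:
step_arm --commands '[[0,[0,0,0.002],[0,0,0]],[0,[0,0,0],[0,0,0]],[0.7,[0,0,0],[0,0,0]],[0.8,[0,0,0],[0,0,0]],[1,[0,0,0],[0,0,0]],[1,[0,0,-0.04],[0,0,0]],[1,[0,0,-0.05],[0,0,0]],[1,[0,0,-0.05],[0,0,0]],[1,[-0.02,-0.04,0],[0,0,0]],[1,[-0.02,-0.05,0],[0,0,0]],[1,[-0.02,-0.045,0],[0,0,0]],[1,[-0.01,-0.035,0],[0,0,0]]]'

```text
time_s: 31.0
eef_pos: [0.5645, -0.3549, 0.1494]
ee_rot: [0.0, 0.005, 1.0, -0.0]
ft_force: [0.2, 0.1, 0.3]
gripper_width: 0.0856
gripper_force: 0.0
```

Emit:
step_arm --commands '[[1,[0,0,0],[0,0,0]],[1,[0,0,0],[0,0,0]]]'

```text
time_s: 31.25
eef_pos: [0.5639, -0.3512, 0.1494]
ee_rot: [-0.0, 0.003, 1.0, 0.001]
ft_force: [-0.0, 0.4, 0.1]
gripper_width: 0.0856
gripper_force: 0.0
```

```bash
python3 w.py w8
```

```text
[ 0.5642 -0.3507  0.1496] [-4.0e-04  2.9e-03  1.0e+00  9.0e-04] 366.8162900175831 [ 0.34756326 -0.56630793  0.18219177]
tubL [[1048.84210585  235.90388464]]
slab [[952.30118837 103.22120739]]
```

View pics/w8.png

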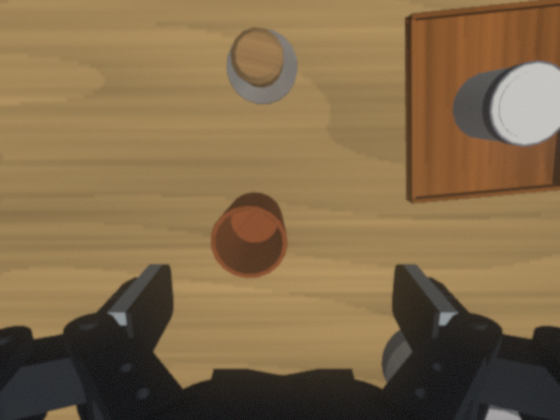

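Empty tub stands in the tray. Pot rim centre is (249,241). Muller foot centre is about (262,68), handle top (258,56).

Run:
```python
from h import *
c=dict(np.load("w8.npz")); print("pot",ray(c,(249,241),.065).round(4),"mul",ray(c,(262,68),.012).round(4),ray(c,(258,56),.078).round(4))
```

```text
pot [[ 0.5905 -0.3768  0.065 ]] mul [[ 0.4645 -0.3672  0.012 ]] [[ 0.4645 -0.3662  0.078 ]]
```

Emit:
step_arm --commands '[[1,[-0.026,-0.026,0],[0,0,0]],[1,[0,0,0.03],[0,0,0]],[1,[0,0,0.045],[0,0,0]],[1,[0,0,0.045],[0,0,0]],[1,[0,0,0.02],[0,0,0]],[1,[0,0,0],[0,0,0]],[1,[0,0,0],[0,0,0]]]' --grip_force 30

```text
time_s: 32.17
eef_pos: [0.5918, -0.3791, 0.0119]
ee_rot: [0.002, 0.004, 1.0, -0.001]
ft_force: [-0.1, 0.9, -0.1]
gripper_width: 0.0853
gripper_force: 0.0
```

Emit:
step_arm --commands '[[1,[0.001,0.002,0.004],[0,0,0]],[0,[0,0,0],[0,0,0]],[0,[0,0,0],[0,0,0]],[0,[0,0,0],[0,0,0]],[0,[0,0,0],[0,0,0]],[0,[0,0,0],[0,0,0]]]'

```text
time_s: 32.92
eef_pos: [0.5896, -0.3768, 0.0068]
ee_rot: [0.0, 0.004, 1.0, -0.0]
ft_force: [-1.4, 1.9, 5.7]
gripper_width: 0.0568
gripper_force: 31.7
```

Emit:
step_arm --commands '[[0,[0,0,-0.02],[0,0,0]],[0,[0,0,-0.045],[0,0,0]],[0,[0,0,-0.05],[0,0,0]],[0,[0,0,-0.025],[0,0,0]],[0,[0,0.03,0],[0,0,0]],[0,[0,0.055,0],[0,0,0]],[0,[0,0.055,0],[0,0,0]],[0,[0,0.055,0],[0,0,0]],[0,[0,0.055,0],[0,0,0]],[0,[0,0.055,0],[0,0,0]],[0,[0,0.055,0],[0,0,0]],[0,[0,0.055,0],[0,0,0]]]'

```text
time_s: 34.42
eef_pos: [0.5925, 0.0398, 0.1469]
ee_rot: [0.001, 0.004, 1.0, 0.0]
ft_force: [0.9, -0.0, -1.4]
gripper_width: 0.0568
gripper_force: 32.6
```

Emit:
step_arm --commands '[[0,[-0.003,0.045,0],[0,0,0]],[0,[-0.004,0.05,0],[0,0,0]],[0,[-0.002,0.03,0],[0,0,0]],[0,[0,0.01,0],[0,0,0]],[0,[0,0,0.04],[0,0,0]],[0,[0,0,0.04],[0,0,0]],[0,[0,0,0.02],[0,0,0]],[0,[0,0,0],[0,0,0]],[0,[0,0,0],[0,0,0]]]'

```text
time_s: 35.55
eef_pos: [0.6037, 0.1733, 0.0474]
ee_rot: [0.001, 0.004, 1.0, 0.001]
ft_force: [0.4, 0.1, -0.3]
gripper_width: 0.0568
gripper_force: 32.6
```

Emit:
step_arm --commands '[[0,[0.003,0.002,0.02],[0,0,0]],[0,[0,0,0.01],[0,0,0]],[0,[0,0,0.006],[0,0,0]],[0,[0,0,0],[0,0,0]],[0,[0,0,0],[0,0,0]]]'

```text
time_s: 36.17
eef_pos: [0.5999, 0.1753, 0.0104]
ee_rot: [0.0, 0.004, 1.0, 0.0]
ft_force: [0.4, -0.2, -1.6]
gripper_width: 0.0567
gripper_force: 32.6
```

Emit:
step_arm --commands '[[0,[0,0,0.003],[0,0,0]],[0,[0,0,0.001],[0,0,0]],[0,[0,0,0],[0,0,0]],[0.75,[0,0,0],[0,0,0]],[0.9,[0,0,0],[0,0,0]],[1,[0,0,0],[0,0,0]],[1,[0,0,-0.04],[0,0,0]],[1,[0,0,-0.05],[0,0,0]],[1,[0,0,-0.055],[0,0,0]],[1,[0.01,-0.05,0],[0,0,0]],[1,[0.015,-0.055,0],[0,0,0]],[1,[0.015,-0.055,0],[0,0,0]]]'

```text
time_s: 37.67
eef_pos: [0.5577, 0.0138, 0.151]
ee_rot: [0.0, 0.004, 1.0, -0.0]
ft_force: [1.6, -0.5, 0.1]
gripper_width: 0.0853
gripper_force: 0.0
```

Emit:
step_arm --commands '[[1,[0.015,-0.055,0],[0,0,0]],[1,[0.015,-0.055,0],[0,0,0]],[1,[0.015,-0.055,0],[0,0,0]],[1,[0.015,-0.055,0],[0,0,0]],[1,[0.015,-0.055,0],[0,0,0]],[1,[0.015,-0.055,0],[0,0,0]],[1,[0.005,-0.04,0],[0,0,0]],[1,[0,0,0],[0,0,0]],[1,[0,0,0],[0,0,0]]]'

```text
time_s: 38.8
eef_pos: [0.4606, -0.3527, 0.1508]
ee_rot: [0.0, 0.003, 1.0, 0.001]
ft_force: [0.3, 0.4, 0.2]
gripper_width: 0.0859
gripper_force: 0.0
```

Emit:
step_arm --commands '[[1,[-0.004,-0.014,0.02],[0,0,0]],[1,[0,0,0.045],[0,0,0]],[1,[0,0,0.045],[0,0,0]],[1,[0,0,0.025],[0,0,0]],[1,[0,0,0],[0,0,0]],[1,[0,0,0],[0,0,0]]]' --grip_force 40

```text
time_s: 39.55
eef_pos: [0.4656, -0.367, 0.017]
ee_rot: [0.001, 0.003, 1.0, -0.0]
ft_force: [-0.3, 0.0, -0.2]
gripper_width: 0.0854
gripper_force: 0.0
```

Emit:
step_arm --commands '[[1,[0,0,0.002],[0,0,0]],[0,[0,0,0],[0,0,0]],[0,[0,0,0],[0,0,0]],[0,[0,0,0],[0,0,0]],[0,[0,0,0],[0,0,0]],[0,[0,0,0],[0,0,0]],[0,[0,0,0],[0,0,0]]]'

```text
time_s: 40.42
eef_pos: [0.4644, -0.3676, 0.0142]
ee_rot: [0.0, 0.004, 1.0, 0.0]
ft_force: [-0.5, 1.7, 5.6]
gripper_width: 0.0324
gripper_force: 39.9
```

Emit:
step_arm --commands '[[0,[0,0,-0.02],[0,0,0]],[0,[0,0,-0.045],[0,0,0]],[0,[0,0,-0.05],[0,0,0]],[0,[0,0,-0.03],[0,0,0]],[0,[-0.001,0.03,0],[0,0,0]],[0,[-0.004,0.05,0],[0,0,0]],[0,[-0.004,0.055,0],[0,0,0]],[0,[-0.004,0.055,0],[0,0,0]],[0,[-0.004,0.055,0],[0,0,0]],[0,[-0.004,0.055,0],[0,0,0]],[0,[-0.004,0.055,0],[0,0,0]],[0,[-0.003,0.055,0],[0,0,0]]]'

```text
time_s: 41.92
eef_pos: [0.4953, 0.0432, 0.1584]
ee_rot: [-0.0, 0.004, 1.0, -0.0]
ft_force: [1.8, 0.3, -2.3]
gripper_width: 0.0324
gripper_force: 40.4
```

Emit:
step_arm --commands '[[0,[0,0.055,0],[0,0,0]],[0,[0,0.045,0],[0,0,0]],[0,[0,0.03,0],[0,0,0]],[0,[0,0.015,0],[0,0,0]],[0,[0,0,0],[0,0,0]],[0,[0,0,0.04],[0,0,0]],[0,[0,0,0.04],[0,0,0]],[0,[0,0,0.02],[0,0,0]],[0,[0,0,0],[0,0,0]],[0,[0,0,0],[0,0,0]]]'

```text
time_s: 43.18
eef_pos: [0.4973, 0.1859, 0.0596]
ee_rot: [0.001, 0.005, 1.0, -0.0]
ft_force: [-0.2, 0.8, -1.7]
gripper_width: 0.0327
gripper_force: 40.4
```

Emit:
step_arm --commands '[[0,[0.002,0.003,0.012],[0,0,0]],[0,[0,0,0.008],[0,0,0]],[0,[0,0,0.004],[0,0,0]],[0,[0,0,0],[0,0,0]],[0,[0,0,0],[0,0,0]]]'

```text
time_s: 43.8
eef_pos: [0.4947, 0.19, 0.035]
ee_rot: [0.0, 0.004, 1.0, 0.0]
ft_force: [-1.5, -0.6, -2.0]
gripper_width: 0.0326
gripper_force: 40.4
```

Emit:
step_arm --commands '[[0,[0,0,0.0015],[0,0,0]],[0,[0,0,0.0015],[0,0,0]],[0,[0,0,0.001],[0,0,0]],[0,[0,0,0.001],[0,0,0]],[0,[0,0,0],[0,0,0]]]'

```text
time_s: 44.42
eef_pos: [0.4945, 0.19, 0.0298]
ee_rot: [-0.0, 0.004, 1.0, 0.0]
ft_force: [-0.3, -0.3, -1.6]
gripper_width: 0.0324
gripper_force: 40.4
```

Emit:
step_arm --commands '[[0,[0,0,0.001],[0,0,0]],[0,[0,0,0.0005],[0,0,0]],[0,[0,0,0],[0,0,0]]]'

```text
time_s: 44.8
eef_pos: [0.4947, 0.1901, 0.0291]
ee_rot: [0.0, 0.004, 1.0, 0.0]
ft_force: [-1.0, 0.5, 6.2]
gripper_width: 0.0326
gripper_force: 40.6
```

Emit:
step_arm --commands '[[0.6,[0,0,0],[0,0,0]],[0.7,[0,0,0],[0,0,0]],[0.7,[0,0,0],[0,0,0]],[0.7,[0,0,-0.02],[0,0,0]],[0.7,[0,0,-0.05],[0,0,0]],[0.7,[0,0,-0.055],[0,0,0]],[0.7,[0,0,-0.055],[0,0,0]],[0.7,[-0.05,0,0],[0,0,0]],[0.7,[-0.05,0,0],[0,0,0]],[0.7,[0,0,0],[0,0,0]],[0.7,[0,0,0],[0,0,0]]]'

```text
time_s: 46.18
eef_pos: [0.5934, 0.1892, 0.2077]
ee_rot: [-0.001, 0.004, 1.0, -0.0]
ft_force: [0.0, 0.0, 0.5]
gripper_width: 0.06
gripper_force: 0.0
```

```bash
python3 w.py w9
```

```text
[0.593  0.1894 0.208 ] [-1.0e-03  3.3e-03  1.0e+00 -1.0e-04] 366.8162900175831 [-0.19300315 -0.60566734  0.23219888]
tubL [[444.81101715 195.65705008]]
slab [[282.24391896  76.54377924]]
```

View pics/w9.png

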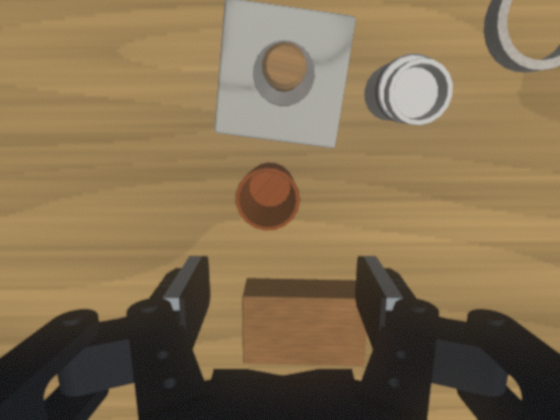

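Slab corners (226,0),(355,17),(335,147),(216,131). Muller foot centre about (283.5,73), pot rim (267.5,198), dish rim (416,91).

Run:
```python
from h import *
c=dict(np.load("w9.npz"))
a=ray(c,[(226,0),(355,17),(335,147),(216,131)],.015)[:,:2]; ctr=a.mean(0); x=((a[3]-a[0])+(a[2]-a[1])); x/=np.linalg.norm(x); y=np.array([-x[1],x[0]]); print(ctr,x)
for n,p,z in [("mul",(283.5,73),.031),("multop",(285,66),.093),("pot",(267.5,198),.065),("dish",(416,91),.082)]:
    w=ray(c,p,z)[0,:2]; print(n,w.round(4),((w-ctr)@x).round(4),((w-ctr)@y).round(4))
w=proj(c,np.array([[.5106+.027*np.cos(t),.2964+.027*np.sin(t),.06] for t in np.linspace(0,6.28,90)]))
im=c["image"].copy(); cv2.polylines(im,[w.round().astype(int)],True,(255,0,0)); v=im[0:170,180:500]
cv2.imwrite("pics/w9b.png",cv2.resize(v,None,fx=2.4,fy=2.4,interpolation=2)[:,:,::-1])
```

```text
[0.49556748 0.18972077] [ 0.99171553 -0.12845356]
mul [0.4939 0.1901] -0.0017 0.0002
multop [0.4949 0.1911] -0.0008 0.0012
pot [0.6009 0.1752] 0.1063 -0.0009
dish [0.5127 0.2926] 0.0038 0.1042
```

View pics/w9b.png

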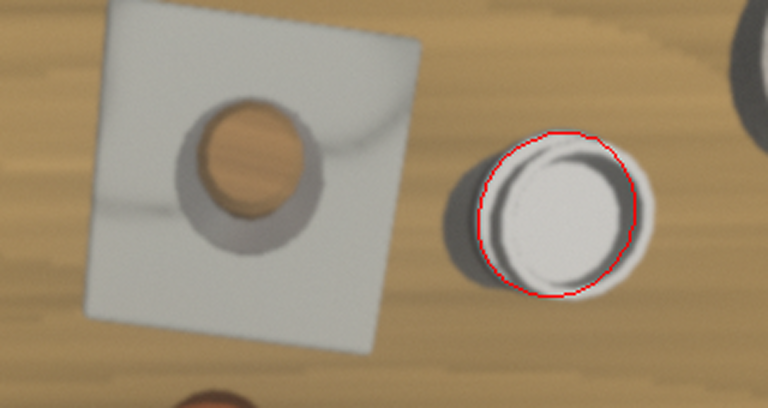

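The tub outline matches its model, and the dish is within 2–3 mm of the lid centre. Muller, pot and tub are within 2 mm of target, so I'm handing in.

```bash
python3 -c "
from bench import *
print(hand_in())"
```

```text
the job is handed in; nothing more can be done
None
```

I handed the job in after about 46 s of robot time: the full tub stands left of the slab with the dish on its lid, the empty tub is in the tray, the pot is behind the slab and the muller is at its middle, all within about 3 mm of target by my last wrist-camera check; the judge's verdict was not shown.

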